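# Check the spring pins of the test cradle

### The arm

A 6-joint arm with a two-finger parallel gripper is mounted at the origin on the work surface. World frame = base frame: x ahead of the robot, y to its left, z up, the work surface at z = 0. Lengths are in m, angles in rad, forces in N, time in s.
With the tool pointing down it reaches from about 0.35 to 0.775 m from the base axis. Payload 5.5 kg.
Tool frame: the origin (TCP) lies at the very end of the fingers, on their centre line; the grasp point (between the pads) lies 19 mm behind it; z points along the fingers, y is the line along which they close (so a half turn about z gives the same grasp; the last joint's range is limited). The gripper opens to 85 mm and grips with 20 to 120 N. Pads are 22 mm wide; open, the fingers measure 114 mm over their backs; the gripper's body (76 mm by 85 mm) begins 54 mm behind the grasp point. The pads swing forward as they close: fully open they stand 13 mm farther back than shut.
Start: joints at [0.991, 0.313, 0.046, 1.304, 0, 1.431], TCP at [0.245, 0.52, 0.231] pointing down, gripper open.
Joint ranges: [-2.76, 2.76], [-0.86, 1.69], [-1.03, 1.26], [-2.2, 2.34], [-1.47, 1.5], [-3.14, 3.14]. Speed limits (rad/s): [2.57, 2.57, 3.14, 3.14, 3.14, 3.14].

### API

Orientations are given as a unit quaternion [w, x, y, z].
In Python, from workcell import env, imaging, ticket gives the robot as it stands. The module is installed in compiled form; this text tells all that it offers.
- The arm moves only by the tool apply_moves, never from a script. Its argument "rows" is a list of rows, each an object with "xyz": the shift along the tool's x, y, z in mm, a list of three; "turn": the turn, a rotation vector about the tool's x, y, z in rad, a list of three; "grip": the opening, from 0 (shut) to 1 (fully open). A call has 1 to 12 rows; each row is the pose to reach, as a shift and turn from the pose commanded when the call began, along the tool's axes at that moment; what a row does not reach only later rows make up. A row lasts 1/12 s, in which the tool goes at most 41.7 mm and 7.16 degrees, less where a joint would pass 70% of its speed; a pose out of reach is approached as far as the arm can. A call with a gripper value outside its range is refused whole. The fingers move at their own pace and stop on an object; "force" is the grip in N (left out, the last holds). Time passes only in rows, so rows that repeat a pose let the fingers close. It gives the time, the measured TCP pose, the force, the opening and the grip force at its end, in the units of the state.
- env.get_state(): the state, without advancing time (a new reading comes with each control period).
- imaging.read_camera(name): name is "side" or "top" or "wrist"; returns a dict with "color" (420x560x3 uint8, blue, green, red), "z_map" (420x560 float32, m along the optical axis (not along the pixel's ray), 0 where there is no reading), "camera_matrix" (3x3 intrinsics, pixels), "view" (4x4, takes a point from world to camera coordinates). Camera axes: x right, y down, z forward; pixel columns grow to the right and rows downward; lengths in m; the calibration is good to about 2 mm. The wrist camera is an equidistant fisheye: a pixel r from the principal point sees the ray r / f radians off the axis. A picture is of the moment at which its call begins.
- ticket.hand_in(): hands the job in; it is judged then, once.
The state is a dict: "clock": time; "joint_pos": joint angles; "qvel": joint speeds; "tau": joint torques, N m; "tcp_pos": TCP position; "orientation": TCP orientation; "wrist_force": force on the tool from outside, world axes, zero at the start; "ft_torque": the same for the moment, N m; "finger_gap": finger opening in m; "grip_force": force on a finger pad.
Only numpy, scipy, OpenCV 4.12 (cv2) and the standard library are available. Lean on these libraries where they do the work, as an engineer would, in place of code of your own. Each camera call takes 0.05 s, during which the arm holds its last target. There are 200 camera calls.

### The job

Check the spring pins of the loose test cradle by feel: starting at the red dot, follow the white line with your fingertips and gently press each of the five brass pins in turn about halfway down for a moment, never to its stop, letting it spring back up before you press the next. Do not lift or shove the cradle, leave the other things on the bench alone, and finish clear of everything with all pins up.

Things in the scene. Friction and masses are not known exactly. Their poses are not given: they have to be found in the camera images.
- cradle: Loose test cradle, 0.9 kg, any yaw: black base 140 (x) by 210 (y) by 8 mm, origin at the centre of its underside, z up. Grey L-shaped block, top 28 mm up, along its -x side and -y end, with five brass spring pins in a hooked row on a white line; an open control unit, green board, up to 28 mm high. Start: flat red dot, 14 mm across, on the block at cradle (-40, 89) mm, 21 mm from pin 1.
- pin1_top (a point): Centre of the top of pin 1 of the row (next to the red dot); brass head 15 mm across with a slightly domed top, 46 mm above the bench when up, at cradle (x, y) = (-40, 68) mm; neighbours are about 40 mm apart. The point sinks with the pin.
- pin1 (a joint): How far pin 1 is pushed down (m): 0 up, 0.009 at its stop; spring of 0.6 N/mm with 0.6 N preload (about 3 N at 4 mm, 6 N at the stop), returns by itself.
- pin2_top (a point): Centre of the top of pin 2 of the row; brass head 15 mm across with a slightly domed top, 46 mm above the bench when up, at cradle (x, y) = (-40, 28) mm; neighbours are about 40 mm apart. The point sinks with the pin.
- pin2 (a joint): How far pin 2 is pushed down (m): 0 up, 0.009 at its stop; spring of 0.6 N/mm with 0.6 N preload (about 3 N at 4 mm, 6 N at the stop), returns by itself.
- pin3_top (a point): Centre of the top of pin 3 of the row; brass head 15 mm across with a slightly domed top, 46 mm above the bench when up, at cradle (x, y) = (-40, -12) mm; neighbours are about 40 mm apart. The point sinks with the pin.
- pin3 (a joint): How far pin 3 is pushed down (m): 0 up, 0.009 at its stop; spring of 0.6 N/mm with 0.6 N preload (about 3 N at 4 mm, 6 N at the stop), returns by itself.
- pin4_top (a point): Centre of the top of pin 4 of the row; brass head 15 mm across with a slightly domed top, 46 mm above the bench when up, at cradle (x, y) = (-18, -46) mm; neighbours are about 40 mm apart. The point sinks with the pin.
- pin4 (a joint): How far pin 4 is pushed down (m): 0 up, 0.009 at its stop; spring of 0.6 N/mm with 0.6 N preload (about 3 N at 4 mm, 6 N at the stop), returns by itself.
- pin5_top (a point): Centre of the top of pin 5 of the row (the far end of the row); brass head 15 mm across with a slightly domed top, 46 mm above the bench when up, at cradle (x, y) = (20, -60) mm; neighbours are about 40 mm apart. The point sinks with the pin.
- pin5 (a joint): How far pin 5 is pushed down (m): 0 up, 0.009 at its stop; spring of 0.6 N/mm with 0.6 N preload (about 3 N at 4 mm, 6 N at the stop), returns by itself.
- jar: Small glass screw jar with a blue cap, 44 mm across, 55 mm tall, loose, upright next to the cradle; origin at the centre of its underside. Bystander.
- screwdriver: Red-handled screwdriver 170 mm long, lying loose along its own x near the cradle; origin on its underside. Bystander.
- probe_pen: Red test-probe pen with a brass tip, about 143 mm long, 13 to 18 mm wide, lying loose along its own x (tip to +x); origin under the middle of its grip. Bystander.
- unit_lid: Ribbed aluminium lid of the control unit, 80 by 100 by 10 mm, lying loose on the bench; origin at the centre of its underside. Bystander.

How it is judged:
On the way, in this order (a step that is already met when the one before it is completed fails the run):
1. the fingertips dip pin 1 by more than 2 mm while the four others stand up (less than 1 mm down) (value of joint pin1 above 0.002 m and value of joint each of pin2, pin3, pin4, pin5 below 0.001 m and contact force between the fingers and cradle above 0.3 N), for 0.1 s.
2. the fingertips dip pin 2 by more than 2 mm while the four others stand up (less than 1 mm down) (value of joint pin2 above 0.002 m and value of joint each of pin1, pin3, pin4, pin5 below 0.001 m and contact force between the fingers and cradle above 0.3 N), for 0.1 s.
3. the fingertips dip pin 3 by more than 2 mm while the four others stand up (less than 1 mm down) (value of joint pin3 above 0.002 m and value of joint each of pin1, pin2, pin4, pin5 below 0.001 m and contact force between the fingers and cradle above 0.3 N), for 0.1 s.
4. the fingertips dip pin 4 by more than 2 mm while the four others stand up (less than 1 mm down) (value of joint pin4 above 0.002 m and value of joint each of pin1, pin2, pin3, pin5 below 0.001 m and contact force between the fingers and cradle above 0.3 N), for 0.1 s.
5. the fingertips dip pin 5 by more than 2 mm while the four others stand up (less than 1 mm down) (value of joint pin5 above 0.002 m and value of joint each of pin1, pin2, pin3, pin4 below 0.001 m and contact force between the fingers and cradle above 0.3 N), for 0.1 s.
At the end, for the whole second after the job is handed in: All five pins, pressed in row order from the red dot (each 2 to 8 mm down for 0.1 s, the others up), are up again (under 1 mm down); the cradle is at rest, upright, within 15 mm of its start; jar, screwdriver, pen and lid within 15 mm of theirs (value of joint each of pin1, pin2, pin3, pin4, pin5 below 0.001 m and linear speed of cradle below 0.01 m/s and distance of each of cradle, jar, screwdriver, probe_pen, unit_lid from where it was at the start of the episode below 0.015 m and height (world z) of cradle below 0.006 m and angle between cradle's own z axis and vertical below 0.08 rad); the robot touches nothing.
It fails at once if a pin is pushed more than 8 mm down, onto its stop (value of joint any of pin1, pin2, pin3, pin4, pin5 above 0.008 m).
It fails at once if the fingers press on the cradle with more than 20 N (contact force between the fingers and cradle above 20 N).
It fails at once if the cradle is shoved more than 15 mm, or turned so that its far pins shift by more than 20 mm (distance of cradle from where it was at the start of the episode above 0.015 m or distance of any of pin1_top, pin5_top from where it was at the start of the episode above 0.02 m).
It fails at once if the cradle is lifted or tipped (height (world z) of cradle above 0.006 m or angle between cradle's own z axis and vertical above 0.08 rad).
It fails at once if the jar, screwdriver, probe pen or lid is moved more than 15 mm (distance of any of jar, screwdriver, probe_pen, unit_lid from where it was at the start of the episode above 0.015 m).
It also fails if it takes over 54 s, if anything falls off the work surface, if the arm or the gripper's body presses on something with over 40 N, if the wrist force passes 120 N, or if a joint passes its speed limit or range.

## Working session

There is one attempt and no reset: what is moved stays moved. The work goes in short steps, Python scripts to look and compute and a tool call to move; the robot and the scene stay as the last step left them, time stands still between calls to the robot, and variables do not carry over. Pictures are saved under pics/ and viewed, at most 10 in all, crops included, and the job is handed in when it is done.

Besides the shell and the picture viewer there is one more tool, called after "Call:" as name([rows], argument=value, ...), one row to a line, values as JSON. apply_moves: Moves the arm, as the interface text tells. Its arguments: {"type":"object","properties":{"rows":{"type":"array"},"force":{"type":"number"}},"required":["rows"]}

```bash
mkdir -p pics
python3 - <<'E'
from workcell import env, imaging
import cv2,pickle
s=env.get_state();print({k:s[k] for k in('clock','tcp_pos','orientation','wrist_force','finger_gap')})
d={n:imaging.read_camera(n) for n in('top','side')}
pickle.dump(d,open('d.pkl','wb'))
for n in d: cv2.imwrite(f'pics/{n}1.png',d[n]['color']);print(d[n]['camera_matrix'],d[n]['view'])
E
```

```text
{'clock': 0.0, 'tcp_pos': array([0.24452195, 0.51984078, 0.23041138]), 'orientation': array([-3.35173110e-04,  2.18129854e-01,  9.75919322e-01, -8.54941280e-04]), 'wrist_force': array([-0.93381428,  0.65262158,  0.86999134]), 'finger_gap': 0.08530674323129968}
[[423.58786229   0.         274.65825056]
 [  0.         423.58786229 206.2835874 ]
 [  0.           0.           1.        ]] [[-0.01040273 -0.99991272 -0.00814457 -0.06697169]
 [-0.99671736  0.01102278 -0.08020595  0.58688919]
 [ 0.08028873  0.00728347 -0.99674504  1.11498513]
 [ 0.          0.          0.          1.        ]]
[[402.576057     0.         279.79086375]
 [  0.         402.576057   211.85322294]
 [  0.           0.           1.        ]] [[ 0.90441872 -0.42610502  0.02147773 -0.57422404]
 [-0.26408979 -0.59865441 -0.75622053  0.15299454]
 [ 0.3350871   0.67826795 -0.65396424  0.89596536]
 [ 0.          0.          0.          1.        ]]
```

View pics/top1.png

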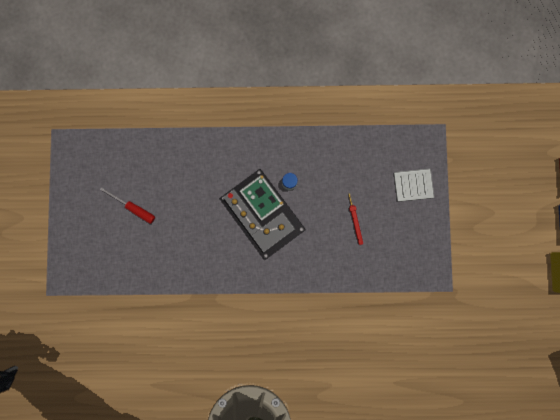

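The top view shows the cradle near (262,213). Its red dot is at about (229,195), and the pins run (235,201), (243,213), (252,226), (267,231), (282,227). The jar is at (289,181), and the other objects are well away.

```bash
cat > h.py <<'E'
import numpy as np,cv2
C=np.array([[-40,68],[-40,28],[-40,-12],[-18,-46],[20,-60]])/1000
def cast(d,uv,z):
    K,V=d['camera_matrix'],d['view'];R,t=V[:3,:3],V[:3,3];o=-R.T@t
    r=np.c_[(np.array(uv)-K[[0,1],[2,2]])/K[0,0],np.ones(len(uv))]@R
    return (o+r*((z-o[2])/r[:,2])[:,None])[:,:2]
def fit(P,Q):
    a,b=P.mean(0),Q.mean(0);U,_,W=np.linalg.svd((P-a).T@(Q-b));D=np.diag([1,np.sign(np.linalg.det(U@W))])
    R=(U@D@W).T;return R,b-R@a
def blobs(m,lo=4):
    n,l,s,c=cv2.connectedComponentsWithStats(m.astype(np.uint8));return [(s[i,4],*c[i].round(1)) for i in range(1,n) if s[i,4]>=lo]
E
python3 - <<'E'
from h import *;import pickle
d=pickle.load(open('d.pkl','rb'))
for n in d:
    hsv=cv2.cvtColor(d[n]['color'],cv2.COLOR_BGR2HSV);h,s,v=cv2.split(hsv)
    m=(h>12)&(h<30)&(s>110)&(v>70)
    if n=='top': m[:165]=0;m[265:]=0;m[:,:215]=0;m[:,310:]=0
    print(n,[[float(y) for y in x] for x in blobs(m) if x[0]<400])
c=d['side']['color'];cv2.imwrite('pics/s2.png',c)
t=d['top'];print(cast(t,[[235,201],[243,213],[252,226],[267,231],[282,227]],.046))
R,o=fit(C,cast(t,[[235,201],[243,213],[252,226],[267,231],[282,227]],.046));print(np.arctan2(R[1,0],R[0,0]),o,C@R.T+o)
E
```

```text
top [[8.0, 261.6, 176.2], [22.0, 234.1, 201.1], [5.0, 280.8, 202.4], [21.0, 243.0, 213.0], [21.0, 252.0, 225.2], [23.0, 281.0, 226.6], [22.0, 266.1, 230.9]]
side [[16.0, 261.8, 191.6], [17.0, 254.1, 199.6], [5.0, 295.6, 205.8], [21.0, 246.0, 208.0], [21.0, 246.1, 218.5], [23.0, 256.0, 227.2], [4.0, 279.5, 225.5], [20.0, 319.6, 281.4]]
[[ 0.59944861  0.03104503]
 [ 0.56749774  0.0100672 ]
 [ 0.5330499  -0.01341923]
 [ 0.51952877 -0.05267885]
 [ 0.52958786 -0.09211944]]
-0.9543569389034374 [ 0.56705667 -0.0401335 ] [[ 0.5994154   0.03181726]
 [ 0.56677771  0.00869192]
 [ 0.53414002 -0.01443342]
 [ 0.51911693 -0.05204069]
 [ 0.52966282 -0.09114036]]
```

View pics/side1.png

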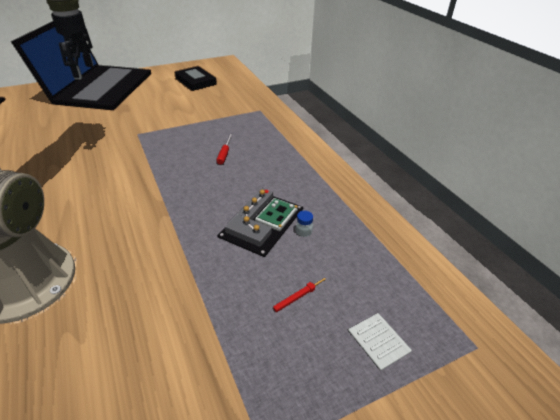

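Call:
apply_moves([
  {"xyz": [-20, -11, 3], "turn": [0, 0, 0], "grip": 0},
  {"xyz": [-50, -27, 8], "turn": [0, 0, 0], "grip": 0},
  {"xyz": [-85, -46, 13], "turn": [0, 0, 0], "grip": 0},
  {"xyz": [-120, -65, 18], "turn": [0, 0, 0], "grip": 0},
  {"xyz": [-155, -84, 23], "turn": [0, 0, 0], "grip": 0},
  {"xyz": [-190, -103, 28], "turn": [0, 0, 0], "grip": 0},
  {"xyz": [-225, -122, 33], "turn": [0, 0, 0], "grip": 0},
  {"xyz": [-260, -141, 38], "turn": [0, 0, 0], "grip": 0},
  {"xyz": [-295, -160, 43], "turn": [0, 0, 0], "grip": 0},
  {"xyz": [-330, -179, 48], "turn": [0, 0, 0], "grip": 0},
  {"xyz": [-360, -195, 53], "turn": [0, 0, 0], "grip": 0},
  {"xyz": [-380, -206, 56], "turn": [0, 0, 0], "grip": 0},
])

```text
clock: 1.1
tcp_pos: [0.5023, 0.1693, 0.1744]
orientation: [-0.0, 0.219, 0.976, -0.0]
wrist_force: [-0.5, 0.3, -0.5]
finger_gap: 0.0001
grip_force: 0.0
```

Run:
```python
from h import *;import pickle
d=pickle.load(open('d.pkl','rb'))
for n,uv in dict(top=[[234.1,201.1],[243,213],[252,225.2],[266.1,230.9],[281,226.6]],side=[[261.8,191.6],[254.1,199.6],[246,208],[246.1,218.5],[256,227.2]]).items():
    Q=cast(d[n],uv,.046 if n=='top' else .043);R,o=fit(C,Q);print(n,np.arctan2(R[1,0],R[0,0]),o,np.c_[C@R.T+o,(C@R.T+o-Q)*1000].round(4))
```

```text
top -0.9494087753821129 [ 0.56778391 -0.03858168] [[ 0.5998  0.0335  0.576   0.1064]
 [ 0.5673  0.0102 -0.2344  0.1746]
 [ 0.5347 -0.013  -0.4085  0.3873]
 [ 0.5199 -0.0507  0.0882 -0.4045]
 [ 0.5306 -0.0898 -0.0213 -0.2637]]
side -0.9456189742819547 [ 0.56309619 -0.04170279] [[ 0.5948  0.0305  0.355   0.1212]
 [ 0.5624  0.0071  0.0232  0.0046]
 [ 0.53   -0.0163 -0.3132 -0.1564]
 [ 0.5153 -0.054  -0.3274 -0.1366]
 [ 0.5261 -0.093   0.2624  0.1673]]
```

Call:
apply_moves([
  {"xyz": [-30, -27, 6], "turn": [0, 0, 0], "grip": 0},
  {"xyz": [-58, -52, 12], "turn": [0, 0, 0], "grip": 0},
  {"xyz": [-85, -77, 18], "turn": [0, 0, 0], "grip": 0},
  {"xyz": [-112, -101, 24], "turn": [0, 0, 0], "grip": 0},
  {"xyz": [-112, -101, 24], "turn": [0, 0, 0], "grip": 0},
  {"xyz": [-112, -101, 24], "turn": [0, 0, 0], "grip": 0},
])

```text
clock: 1.6
tcp_pos: [0.5593, 0.0312, 0.1502]
orientation: [-0.001, 0.22, 0.975, 0.0]
wrist_force: [0.2, -0.0, -0.5]
finger_gap: 0.0
grip_force: 0.0
```

Run:
```python
from workcell import env, imaging
import cv2,pickle
d=imaging.read_camera('wrist');pickle.dump(d,open('w.pkl','wb'))
cv2.imwrite('pics/w1.png',d['color']);print(env.get_state()['tcp_pos'],d['camera_matrix'],d['view'])
```

```text
[0.55879847 0.03250859 0.15058521] [[325.1922621    0.         279.08918287]
 [  0.         325.1922621  208.76221739]
 [  0.           0.           1.        ]] [[ 0.42916907  0.90322347 -0.00113125 -0.26896465]
 [ 0.87118188 -0.41361313  0.26451146 -0.48641271]
 [ 0.23844506 -0.11450566 -0.96438188  0.17119838]
 [ 0.          0.          0.          1.        ]]
```

View pics/w1.png

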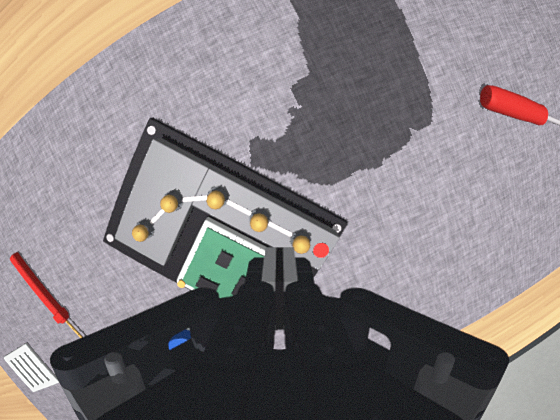

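The wrist view shows the red dot at (320,250). Pins 1–5 are at about (301,244), (260,221), (215,200), (169,202) and (140,232).

```bash
cat >> h.py <<'E'
def castw(d,uv,z):
    K,V=d['camera_matrix'],d['view'];R,t=V[:3,:3],V[:3,3];o=-R.T@t
    p=(np.array(uv,float)-K[[0,1],[2,2]])/K[0,0];a=np.linalg.norm(p,axis=1)[:,None]
    r=np.c_[p/a*np.sin(a),np.cos(a)]@R
    return (o+r*((z-o[2])/r[:,2])[:,None])[:,:2]
E
python3 - <<'E'
from h import *;import pickle
d=pickle.load(open('w.pkl','rb'))
h,s,v=cv2.split(cv2.cvtColor(d['color'],cv2.COLOR_BGR2HSV))
m=(h>12)&(h<30)&(s>110)&(v>70);m[:150]=0;m[280:]=0
b=[x for x in blobs(m,60) if 100<x[1]<330];b.sort(key=lambda x:-x[1]);print([[float(y) for y in x] for x in b])
r=((h<6)|(h>174))&(s>130)&(v>80);r[:150]=0
rb=[x for x in blobs(r,60) if 290<x[1]<340];print(rb)
uv=[x[1:] for x in b]
for z in(.040,.044):
    Q=castw(d,uv,z);R,o=fit(C,Q);P=C@R.T+o;print(z,np.arctan2(R[1,0],R[0,0]),o,np.c_[P,(P-Q)*1000].round(4))
print(castw(d,[x[1:] for x in rb],.028),R@[-.04,.089]+o)
E
```

```text
[[237.0, 301.0, 244.2], [244.0, 258.6, 222.3], [244.0, 215.2, 199.5], [232.0, 168.8, 203.3], [202.0, 139.6, 232.8]]
[(np.int32(176), np.float64(320.7), np.float64(249.7))]
0.04 -0.9439752520488062 [ 0.56498234 -0.03774817] [[ 0.5966  0.0345 -0.1177 -0.0929]
 [ 0.5642  0.0111 -0.0232 -0.0885]
 [ 0.5318 -0.0124  0.0894 -0.0915]
 [ 0.5172 -0.0502  0.0157 -0.0441]
 [ 0.5281 -0.0891  0.0358  0.317 ]]
0.044 -0.9439752520488057 [ 0.5642057  -0.03644511] [[ 0.5958  0.0358  0.6577  0.7884]
 [ 0.5634  0.0124  0.2395  0.4225]
 [ 0.531  -0.0111 -0.1609  0.0492]
 [ 0.5164 -0.0488 -0.4644 -0.5001]
 [ 0.5273 -0.0878 -0.2718 -0.76  ]]
[[0.61380827 0.04700483]] [0.61282354 0.04815574]
```

Call:
apply_moves([
  {"xyz": [-17, 9, 15], "turn": [0, 0, 0], "grip": 0},
  {"xyz": [-34, 18, 40], "turn": [0, 0, 0], "grip": 0},
  {"xyz": [-34, 18, 65], "turn": [0, 0, 0], "grip": 0},
  {"xyz": [-34, 18, 85], "turn": [0, 0, 0], "grip": 0},
  {"xyz": [-34, 18, 95], "turn": [0, 0, 0], "grip": 0},
  {"xyz": [-34, 18, 95], "turn": [0, 0, 0], "grip": 0},
  {"xyz": [-34, 18, 95], "turn": [0, 0, 0], "grip": 0},
  {"xyz": [-34, 18, 95], "turn": [0, 0, 0], "grip": 0},
])

```text
clock: 2.32
tcp_pos: [0.5985, 0.0355, 0.0579]
orientation: [0.001, 0.218, 0.976, 0.0]
wrist_force: [-0.8, -1.1, -0.3]
finger_gap: -0.0003
grip_force: 0.0
```

Run:
```python
from workcell import env, imaging
import cv2
s=env.get_state();print(s['tcp_pos'],s['wrist_force'])
d=imaging.read_camera('wrist')
cv2.imwrite('pics/w2.png',d['color'])
```

```text
[0.59849283 0.03547351 0.05787187] [-0.76419932 -1.05511945 -0.31162986]
```

View pics/w2.png

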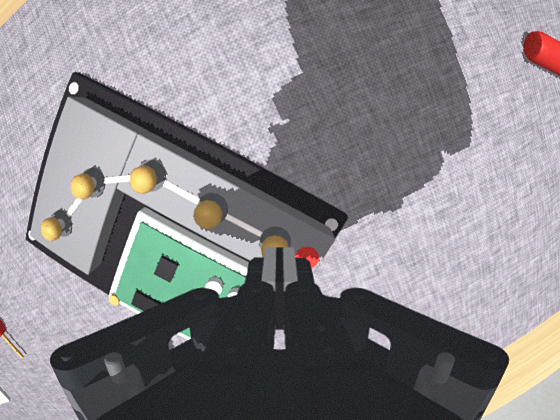

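The fingertip at (280,250) sits right over pin 1 at (274,243). I'll ease down with force checks.

Call:
apply_moves([
  {"xyz": [1, -1, 4], "turn": [0, 0, 0], "grip": 0},
  {"xyz": [1, -1, 8], "turn": [0, 0, 0], "grip": 0},
  {"xyz": [1, -1, 11], "turn": [0, 0, 0], "grip": 0},
  {"xyz": [1, -1, 13], "turn": [0, 0, 0], "grip": 0},
  {"xyz": [1, -1, 13], "turn": [0, 0, 0], "grip": 0},
  {"xyz": [1, -1, 13], "turn": [0, 0, 0], "grip": 0},
])

```text
clock: 2.87
tcp_pos: [0.5966, 0.0343, 0.0435]
orientation: [0.0, 0.218, 0.976, 0.0]
wrist_force: [-0.0, 0.0, 1.9]
finger_gap: -0.0001
grip_force: 1.0
```

Run:
```python
from workcell import env, imaging
import cv2
s=env.get_state();print(s['tcp_pos'],s['wrist_force'])
d=imaging.read_camera('wrist')
s=env.get_state();print(s['tcp_pos'],s['wrist_force'])
```

```text
[0.59662228 0.03431093 0.04345667] [-0.01881633  0.01067988  1.9301765 ]
[0.59660621 0.03431922 0.04351237] [-0.16503516 -0.78859118  1.86210238]
```

Call:
apply_moves([
  {"xyz": [0, 0, 1], "turn": [0, 0, 0], "grip": 0},
  {"xyz": [0, 0, 1.5], "turn": [0, 0, 0], "grip": 0},
  {"xyz": [0, 0, 1.5], "turn": [0, 0, 0], "grip": 0},
  {"xyz": [0, 0, 1.5], "turn": [0, 0, 0], "grip": 0},
  {"xyz": [0, 0, 1.5], "turn": [0, 0, 0], "grip": 0},
])

```text
clock: 3.33
tcp_pos: [0.5966, 0.0343, 0.042]
orientation: [0.0, 0.218, 0.976, 0.0]
wrist_force: [0.2, -0.2, 2.6]
finger_gap: 0.0001
grip_force: 1.5
```

Call:
apply_moves([
  {"xyz": [0, 0, -8], "turn": [0, 0, 0], "grip": 0},
  {"xyz": [0, 0, -18], "turn": [0, 0, 0], "grip": 0},
  {"xyz": [7, -12, -18], "turn": [0, 0, 0], "grip": 0},
  {"xyz": [14, -24, -18], "turn": [0, 0, 0], "grip": 0},
  {"xyz": [19, -35, -18], "turn": [0, 0, 0], "grip": 0},
  {"xyz": [19, -35, -18], "turn": [0, 0, 0], "grip": 0},
  {"xyz": [19, -35, -10], "turn": [0, 0, 0], "grip": 0},
  {"xyz": [19, -35, -5], "turn": [0, 0, 0], "grip": 0},
  {"xyz": [19, -35, -2], "turn": [0, 0, 0], "grip": 0},
  {"xyz": [19, -35, 0], "turn": [0, 0, 0], "grip": 0},
  {"xyz": [19, -35, 0], "turn": [0, 0, 0], "grip": 0},
  {"xyz": [19, -35, 0], "turn": [0, 0, 0], "grip": 0},
])

```text
clock: 4.33
tcp_pos: [0.5648, 0.0111, 0.0419]
orientation: [0.0, 0.218, 0.976, 0.0]
wrist_force: [0.4, 0.5, 2.0]
finger_gap: -0.0001
grip_force: 1.5
```

Call:
apply_moves([
  {"xyz": [0, 0, 0], "turn": [0, 0, 0], "grip": 0},
  {"xyz": [0, 0, 0], "turn": [0, 0, 0], "grip": 0},
  {"xyz": [0, 0, 0], "turn": [0, 0, 0], "grip": 0},
])

```text
clock: 4.58
tcp_pos: [0.5648, 0.011, 0.0421]
orientation: [0.0, 0.218, 0.976, 0.0]
wrist_force: [0.6, 0.3, 2.9]
finger_gap: -0.0001
grip_force: 1.4
```

Call:
apply_moves([
  {"xyz": [0, 0, -8], "turn": [0, 0, 0], "grip": 0},
  {"xyz": [0, 0, -18], "turn": [0, 0, 0], "grip": 0},
  {"xyz": [7, -12, -18], "turn": [0, 0, 0], "grip": 0},
  {"xyz": [14, -24, -18], "turn": [0, 0, 0], "grip": 0},
  {"xyz": [20, -35, -18], "turn": [0, 0, 0], "grip": 0},
  {"xyz": [20, -35, -18], "turn": [0, 0, 0], "grip": 0},
  {"xyz": [20, -35, -10], "turn": [0, 0, 0], "grip": 0},
  {"xyz": [20, -35, -5], "turn": [0, 0, 0], "grip": 0},
  {"xyz": [20, -35, -2], "turn": [0, 0, 0], "grip": 0},
  {"xyz": [20, -35, 0], "turn": [0, 0, 0], "grip": 0},
  {"xyz": [20, -35, 0], "turn": [0, 0, 0], "grip": 0},
  {"xyz": [20, -35, 0], "turn": [0, 0, 0], "grip": 0},
])

```text
clock: 5.58
tcp_pos: [0.5318, -0.0122, 0.0419]
orientation: [0.0, 0.218, 0.976, 0.0]
wrist_force: [0.6, -0.3, 3.7]
finger_gap: 0.0001
grip_force: 1.5
```

Call:
apply_moves([
  {"xyz": [0, 0, 0], "turn": [0, 0, 0], "grip": 0},
  {"xyz": [0, 0, 0], "turn": [0, 0, 0], "grip": 0},
  {"xyz": [0, 0, 0], "turn": [0, 0, 0], "grip": 0},
])

```text
clock: 5.83
tcp_pos: [0.5317, -0.0122, 0.0421]
orientation: [0.0, 0.218, 0.976, 0.0]
wrist_force: [0.2, 0.2, 3.9]
finger_gap: 0.0001
grip_force: 1.4
```

Call:
apply_moves([
  {"xyz": [0, 0, -8], "turn": [0, 0, 0], "grip": 0},
  {"xyz": [0, 0, -18], "turn": [0, 0, 0], "grip": 0},
  {"xyz": [-1, -14, -18], "turn": [0, 0, 0], "grip": 0},
  {"xyz": [-2, -28, -18], "turn": [0, 0, 0], "grip": 0},
  {"xyz": [-3, -40, -18], "turn": [0, 0, 0], "grip": 0},
  {"xyz": [-3, -40, -18], "turn": [0, 0, 0], "grip": 0},
  {"xyz": [-3, -40, -10], "turn": [0, 0, 0], "grip": 0},
  {"xyz": [-3, -40, -5], "turn": [0, 0, 0], "grip": 0},
  {"xyz": [-3, -40, -2], "turn": [0, 0, 0], "grip": 0},
  {"xyz": [-3, -40, 0], "turn": [0, 0, 0], "grip": 0},
  {"xyz": [-3, -40, 0], "turn": [0, 0, 0], "grip": 0},
  {"xyz": [-3, -40, 0], "turn": [0, 0, 0], "grip": 0},
])

```text
clock: 6.83
tcp_pos: [0.5168, -0.0495, 0.0417]
orientation: [-0.0, 0.218, 0.976, -0.0]
wrist_force: [-0.0, -1.2, 3.0]
finger_gap: -0.0
grip_force: 1.5
```

Call:
apply_moves([
  {"xyz": [0, 0, 0], "turn": [0, 0, 0], "grip": 0},
  {"xyz": [0, 0, 0], "turn": [0, 0, 0], "grip": 0},
  {"xyz": [0, 0, 0], "turn": [0, 0, 0], "grip": 0},
])

```text
clock: 7.08
tcp_pos: [0.5169, -0.0496, 0.0419]
orientation: [-0.0, 0.218, 0.976, 0.0]
wrist_force: [-2.1, -0.0, 2.7]
finger_gap: -0.0001
grip_force: 1.5
```

Call:
apply_moves([
  {"xyz": [0, 0, -8], "turn": [0, 0, 0], "grip": 0},
  {"xyz": [0, 0, -18], "turn": [0, 0, 0], "grip": 0},
  {"xyz": [-9, -11, -18], "turn": [0, 0, 0], "grip": 0},
  {"xyz": [-18, -22, -18], "turn": [0, 0, 0], "grip": 0},
  {"xyz": [-27, -31, -18], "turn": [0, 0, 0], "grip": 0},
  {"xyz": [-27, -31, -18], "turn": [0, 0, 0], "grip": 0},
  {"xyz": [-27, -31, -10], "turn": [0, 0, 0], "grip": 0},
  {"xyz": [-27, -31, -5], "turn": [0, 0, 0], "grip": 0},
  {"xyz": [-27, -31, -2], "turn": [0, 0, 0], "grip": 0},
  {"xyz": [-27, -31, 0], "turn": [0, 0, 0], "grip": 0},
  {"xyz": [-27, -31, 0], "turn": [0, 0, 0], "grip": 0},
  {"xyz": [-27, -31, 0], "turn": [0, 0, 0], "grip": 0},
])

```text
clock: 8.08
tcp_pos: [0.5277, -0.0892, 0.0417]
orientation: [-0.0, 0.218, 0.976, -0.0]
wrist_force: [-2.0, -1.5, 3.0]
finger_gap: 0.0002
grip_force: 1.5
```

Call:
apply_moves([
  {"xyz": [0, 0, 0], "turn": [0, 0, 0], "grip": 0},
  {"xyz": [0, 0, 0], "turn": [0, 0, 0], "grip": 0},
  {"xyz": [0, 0, 0], "turn": [0, 0, 0], "grip": 0},
])

```text
clock: 8.33
tcp_pos: [0.5279, -0.0891, 0.0419]
orientation: [-0.0, 0.218, 0.976, 0.0]
wrist_force: [-3.0, -0.6, 2.9]
finger_gap: 0.0002
grip_force: 1.5
```

Call:
apply_moves([
  {"xyz": [0, 0, -10], "turn": [0, 0, 0], "grip": 0},
  {"xyz": [0, 0, -30], "turn": [0, 0, 0], "grip": 0},
  {"xyz": [0, 0, -60], "turn": [0, 0, 0], "grip": 0},
  {"xyz": [0, 0, -90], "turn": [0, 0, 0], "grip": 0},
  {"xyz": [0, 0, -110], "turn": [0, 0, 0], "grip": 0},
  {"xyz": [0, 0, -110], "turn": [0, 0, 0], "grip": 0},
  {"xyz": [0, 0, -110], "turn": [0, 0, 0], "grip": 0},
])

```text
clock: 8.92
tcp_pos: [0.5296, -0.0894, 0.1537]
orientation: [0.002, 0.218, 0.976, 0.0]
wrist_force: [-0.4, 0.1, -0.4]
finger_gap: -0.0002
grip_force: 0.0
```

Run:
```python
from workcell import env, imaging
import cv2
cv2.imwrite('pics/w3.png',imaging.read_camera('wrist')['color'])
```

```text
(no output)
```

View pics/w3.png

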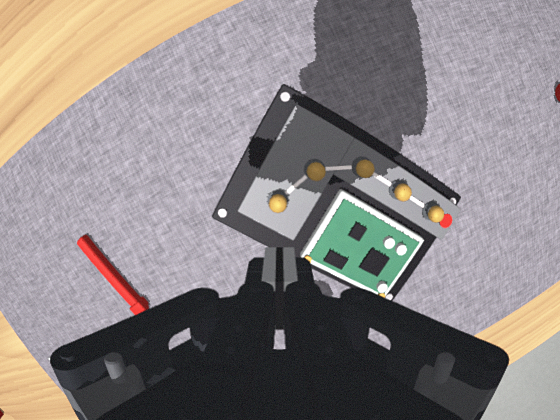

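The fingers are clear above the cradle. All five pins are up, from pin 5 at (278,203) to pin 1 at (435,213), and nothing looks disturbed.

```bash
python3 -c "
from workcell import ticket
print(ticket.hand_in())"
```

```text
the job is handed in; nothing more can be done
None
```

I pressed all five pins in order from the red dot, each about 4 mm down at about 2.6–3.9 N (wrist-sensor reading), and handed the job in at about 9 s. The arm was clear, all pins were up and the cradle looked undisturbed, but the hand-in returned no verdict.

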